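# Gauge the charge of the dispenser's air receiver

### The job

Check the air charge of the small grey receiver: push the stick gauge's measuring rod fully home, press the gauge's chuck straight and fully down onto the receiver's brass valve stem and hold it there firmly, with about 15 N, until the rod has come out and stopped. Then lay the gauge gently back in its two-fork rest the way it lay, chuck down, with the rod left standing out so that I can read it. Feel your way: nothing may press harder than 22 N on the receiver, and leave the red and the blue parts dish, the loupe and the pliers where they are.

Things in the scene. Friction and masses are not known exactly. Their poses are not given: they have to be found in the camera images.
- gauge: Loose stick gauge, 0.1 kg, chuck pointing down in its rest. Origin: centre of the chuck's mouth, the lowest point; z up, barrel along +x. Dark steel chuck of 20 mm diameter, z 0 to 14 mm. Silver barrel of 13 mm diameter, axis at z = 27 mm, x 12 to 95 mm; dark end collar of 18 mm diameter, x 95 to 105 mm, out of which the rod slides to +x.
- gauge_head (a point): Centre of the black head right above the chuck (gauge x 0, z 27 mm), where to grip: a block 24 mm along the gauge's x, 20 mm across y (the flats to grip), 26 mm high. 45 mm above the bench in the rest; axes as the gauge's.
- chuck_seat (a point): Centre of the flat seat in the chuck, 10 mm above the mouth, at the end of a round bore 10.4 mm wide, open downwards; axes as the gauge's. Fully down = it rests on the stem's rim. A sprung depressor pin in the bore meets the valve 7 mm before that; from there the valve pushes back with a steady, hidden 4 to 10 N, until the seat stops hard on the rim.
- gauge_rod (a joint): How far the white measuring rod stands out, m: 0 = home, largest 0.040; starts 0.010 to 0.028 out. Slides with about 0.3 N of friction and stays where it is left. With the chuck fully down the air drives it out to about 0.010 to 0.035; it creeps and takes about 2 s to stop. It stays out when the gauge is lifted off.
- rod_end (a point): Centre of the outer face of the red button (11.6 mm diameter, 5 mm thick) on the rod's end, on the barrel's axis; gauge x = 112 mm with the rod home, 45 mm above the bench in the rest. Push it along the gauge's -x. The rod is 7 mm thick, white with black rings.
- receiver: Grey lying air receiver, fixed to the bench: shell of 72 mm diameter and 178 mm length along its x, its top 84 mm above the bench, brass fittings at both ends (to x = -112 and +100 mm). Origin on the bench under its middle, z up.
- locknut (a point): Centre of the top face of the brass locknut (hexagon, 18 mm) on the receiver's top, 96 mm above the bench, right over the receiver's origin; z up. Out of it the rigid, upright brass valve stem stands on the same axis: 8 mm in diameter, narrowing to 5 mm over its top 2.2 mm. It is screwed in to a different depth each time: its rim is 14 to 26 mm above this point.
- rest: Black rest fixed to the bench: foot plate 104 x 44 x 6 mm, two V forks 6 mm thick at x = -31 and +31 mm, 28 mm wide at their tips 54 mm above the bench, open upwards. Origin on the bench under the middle, z up. The gauge lies along +x, its origin at x = -62 to -44 mm (best -55), y = 0, z = 18 mm, its collar beyond the fork at +31 mm, which takes the push when the rod is pushed home.
- red_dish: Round red dish with small parts, 76 mm wide, 22 mm high, loose; origin under its middle. Leave alone.
- loupe: Black eye loupe, 41 mm wide, 26 mm high, loose; origin under its middle. Leave alone.
- blue_dish: Round blue dish with small parts, 76 mm wide, 22 mm high, loose; origin under its middle. Leave alone.
- pliers: Pliers with blue grips, 152 x 54 x 12 mm, loose, lying along their x; origin under the middle. Leave alone.
Things that resemble listed ones, but are neither listed nor needed, are in the scene too. Several things have the shape of the rest; the one meant has the colours described above.

How it is judged:
On the way, in this order (a step that is already met when the one before it is completed fails the run):
1. the rod is pushed fully home (within 1 mm) (value of joint gauge_rod below 0.001 m), for 0.1 s.
2. the chuck is square on the stem, hard down (pressed with over 11 N, more than the valve's own push), and the rod has come out at least 7 mm and stopped (horizontal distance between chuck_seat and locknut below 0.0025 m and angle between gauge's own z axis and vertical below 0.1 rad and contact force between gauge and receiver above 11 N and value of joint gauge_rod above 0.007 m and velocity of joint gauge_rod between -0.0015 and 0.0015 m/s), for 0.3 s.
At the end, for the whole second after the job is handed in: The gauge lies still and released in the forks of its rest, chuck down (its origin 42 to 64 mm from the rest's middle toward -x, within 4 mm sideways and in height, along the rest within 0.15 rad, upright within 0.3 rad), its rod still out by more than 7 mm (x of gauge in the frame of rest between -0.064 and -0.042 m and y of gauge in the frame of rest between -0.004 and 0.004 m and z of gauge in the frame of rest between 0.014 and 0.022 m and angle between the x axis of gauge and the x axis of rest, either way round below 0.15 rad and angle between gauge's own z axis and vertical below 0.3 rad and value of joint gauge_rod above 0.007 m and linear speed of gauge below 0.01 m/s and contact force between the fingers and gauge below 0.1 N); the robot touches nothing.
It fails at once if more than 22 N on the receiver (contact force between anything else and receiver above 22 N).
It fails at once if the rest is hit or pressed with more than 40 N (contact force between anything else and rest above 40 N).
It fails at once if a parts dish, the loupe or the pliers are moved more than 15 mm (distance of any of red_dish, blue_dish, loupe, pliers from where it was at the start of the episode above 0.015 m).
It also fails if it takes over 64 s, if anything falls off the work surface, if the arm or the gripper's body presses on something with over 40 N, if the wrist force passes 120 N, or if a joint passes its speed limit or range.

### The arm

A 7-joint arm with a two-finger parallel gripper is mounted at the origin on the work surface; the furniture and walls round the work are solid. World frame = base frame: x ahead of the robot, y to its left, z up, the work surface at z = 0. Lengths are in m, angles in rad, forces in N, time in s.
With the tool pointing down it reaches from about 0.425 to 0.925 m from the base axis. Payload 6.8 kg.
Tool frame: the origin (TCP) lies at the very end of the fingers, on their centre line; the grasp point (between the pads) lies 19 mm behind it (bot.grip_depth is the distance from the TCP to the grasp point, in m); z points along the fingers, y is the direction in which the jaws open and shut (so a half turn about z gives the same grasp; the last joint's range is limited). The gripper opens to 85 mm and grips with 20 to 120 N. Pads are 22 mm wide; open, the fingers measure 114 mm over their backs; the gripper's body (76 mm by 85 mm) begins 54 mm behind the grasp point. The pads swing forward as they close: fully open they stand 13 mm farther back than shut.
Start: joints at [1.104, 0.477, 0.022, 1.555, -0.011, 1.109, -0.083], TCP at [0.237, -0.632, 0.231] pointing down, gripper open.
Joint ranges: [-2.96, 2.96], [-0.34, 2.1], [-1.41, 1.46], [0.24, 2.44], [-1.37, 4.51], [0.17, 1.92], [-2.96, 2.96]. Speed limits (rad/s): [2.39, 2.39, 3.14, 3.14, 3.14, 3.14, 3.14].

### API

Orientations are given as a unit quaternion [w, x, y, z].
In Python, from station import bot gives the robot as it stands.
- The arm moves only by the tool step_arm, never from a script. Its argument "increments" is a list of rows, each a list of 7 numbers: the shift along the world's x, y, z in m, then the turn, a rotation vector about the world's x, y, z in degrees, then the gripper command: -1 is fully open, 1 is shut, values between are in proportion. In form: [[dx, dy, dz, rx, ry, rz, fingers], ...]. A call has 1 to 10 rows; each row is the pose to reach, as a shift and turn from the pose commanded when the call began; what a row does not reach only later rows make up. A row lasts 1/12 s, in which the tool goes at most 41.7 mm and 7.16 degrees, less where a joint would pass 70% of its speed; a pose out of reach is approached as far as the arm can. A call with a gripper value outside its range is refused whole. The fingers move at their own pace and stop on an object; "force" is the grip in N (left out, the last holds). Time passes only in rows, so rows that repeat a pose let the fingers close. It gives the time, the measured TCP pose, the force and the opening at its end, in the units of the state.
- bot.get_obs(): the state, without advancing time (a new reading comes with each control period).
- bot.read_camera(name): name is "scene" or "top" or "wrist"; returns a dict with "color" (420x560x3 uint8, red, green, blue), "intrinsics" (3x3 intrinsics, pixels), "extrinsics" (4x4, takes a point from camera to world coordinates). Camera axes: x right, y up, looking along -z (the intrinsics and any distortion apply to the point x, -y, -z); pixel columns grow to the right and rows downward; lengths in m; the calibration is good to about 2 mm. The wrist camera is an equidistant fisheye: a pixel r from the principal point sees the ray r / f radians off the axis. A picture is of the moment at which its call begins. There is no depth.
- bot.hand_in(): hands the job in, once; it reports no verdict.
Trained networks look in the newest picture that a camera, given by its name, has taken for a name from the list of things; names that differ only in an ending like _2 or _b are one class to them, and where a whole thing is asked for, a point or a joint stands for the part that bears it (a point fixed in the world has none). Each returns a list of dicts, best first, with "conf" (0 to 1); they miss things now and then, are a little off and sometimes report something else, mostly with a low value. They report only what shows in the picture. A call takes as long as a camera call. They do not tell look-alikes from the thing itself.
- bot.recognise(thing, camera): "location" ([column, row] as shares, 0 to 1, of the picture: columns of its width, rows of its height, amid what is visible of it).
- bot.place_of(thing, camera): "location" ([column, row] as shares, 0 to 1, of the picture: columns of its width, rows of its height: a listed point, or the origin of a listed thing).
The state is a dict: "t": time; "q": joint angles; "joint_vel": joint speeds; "joint_torque": joint torques, N m; "eef_pos": TCP position; "tool_rot": TCP orientation; "contact_force": force on the tool from outside, world axes, zero at the start; "torque": the same for the moment, N m; "gripper_width": opening from 0.0 (shut) to 1.0 (fully open).
Only numpy, scipy, OpenCV 4.12 (cv2) and the standard library are available. Lean on these libraries where they do the work, as an engineer would, in place of code of your own. Each camera call takes 0.05 s, during which the arm holds its last target.

## Working session

There is one attempt and no reset: what is moved stays moved. The work goes in short steps, Python scripts to look and compute and a tool call to move; the robot and the scene stay as the last step left them, time stands still between calls to the robot, and variables do not carry over. Pictures are saved under pics/ and viewed, and the job is handed in when it is done.

Besides the shell and the picture viewer there is one more tool, called by a JSON object that holds its "method" and its "body". step_arm: Moves the arm, as the interface text tells. Its arguments: {"type":"object","properties":{"increments":{"type":"array","items":{"type":"array","items":{"type":"number"}}},"force":{"type":"number"}},"required":["increments"]}

```bash
ls; mkdir -p pics; python3 - <<'E'
from station import bot
import cv2
print(bot.get_obs())
for c in ["scene","top","wrist"]:
    im=bot.read_camera(c)
    cv2.imwrite(f"pics/{c}0.png",im["color"][:,:,::-1])
    print(c,im["intrinsics"].round(1).tolist(),im["extrinsics"].round(3).tolist(),[k for k in im])
    for n in ["gauge","gauge_head","receiver","locknut","rest","rod_end","chuck_seat"]:
        print(n,[( [round(float(v),3) for v in d["location"]],round(d["conf"],2)) for d in bot.place_of(n,c)][:4])
E
```

```text
pics
{'t': 0.0, 'q': array([ 1.10394094,  0.4778093 ,  0.0223352 ,  1.55644475, -0.01148484,
        1.10927653, -0.08310702]), 'joint_vel': array([-0.00024665, -0.00074083,  0.00029964,  0.00039776,  0.00217586,
       -0.00014328,  0.00015704]), 'joint_torque': array([-5.14297535e-04, -5.96445680e+01,  1.60787936e+00, -2.81189203e+01,
        1.26033212e-02,  9.27667221e-03, -2.54872288e-05]), 'eef_pos': array([ 0.23677963, -0.63148639,  0.23032228]), 'tool_rot': array([-8.74400494e-04,  9.83952240e-01,  1.78429733e-01, -2.32822081e-04]), 'contact_force': array([-0.34353643, -0.53335265,  0.24582103]), 'torque': array([ 0.01655277, -0.04642735,  0.0534974 ]), 'gripper_width': 0.9995815166473537}
scene [[423.3, 0.0, 273.8], [0.0, 423.3, 213.2], [0.0, 0.0, 1.0]] [[-0.711, 0.457, -0.534, 0.063], [-0.703, -0.455, 0.546, 0.493], [0.006, 0.764, 0.645, 0.663], [0.0, 0.0, 0.0, 1.0]] ['color', 'intrinsics', 'extrinsics']
gauge [([0.541, 0.567], 0.89), ([0.542, 0.564], 0.18)]
gauge_head [([0.538, 0.545], 0.72)]
receiver [([0.368, 0.706], 0.83)]
locknut [([0.364, 0.624], 0.9), ([0.547, 0.696]
[... 224 characters left out ...]
2], [-1.0, -0.027, -0.006, 0.004], [-0.01, 0.152, 0.988, 1.197], [0.0, 0.0, 0.0, 1.0]] ['color', 'intrinsics', 'extrinsics']
gauge [([0.628, 0.534], 0.65), ([0.54, 0.503], 0.62)]
gauge_head [([0.53, 0.499], 0.64)]
receiver [([0.363, 0.475], 0.78)]
locknut [([0.357, 0.46], 0.56)]
rest [([0.686, 0.469], 0.79), ([0.573, 0.523], 0.61)]
rod_end [([0.628, 0.538], 0.59)]
chuck_seat [([0.533, 0.507], 0.57)]
wrist [[325.2, 0.0, 275.7], [0.0, 325.2, 204.0], [0.0, 0.0, 1.0]] [[0.352, 0.9, 0.257, 0.302], [-0.936, 0.339, 0.096, -0.607], [-0.001, -0.275, 0.962, 0.375], [0.0, 0.0, 0.0, 1.0]] ['color', 'intrinsics', 'extrinsics']
gauge []
gauge_head []
receiver []
locknut []
rest []
rod_end []
chuck_seat []
```

View pics/scene0.png

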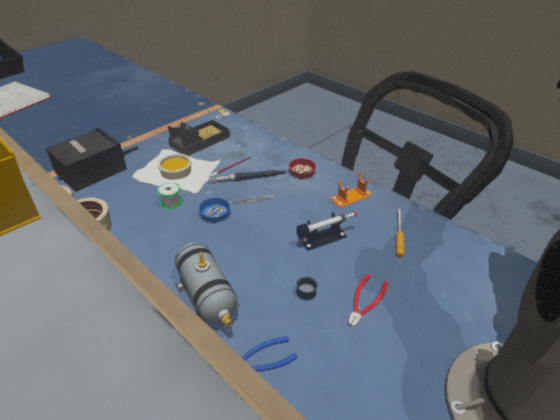

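View pics/top0.png

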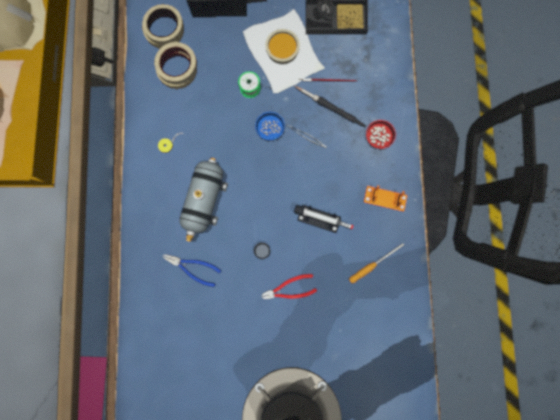

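```bash
cat > h.py <<'E'
from station import bot
import numpy as np, cv2
def cam(c): 
    return bot.read_camera(c)
def ray(im,px,fish=False):
    K=im["intrinsics"];E=im["extrinsics"]
    x=(px[0]-K[0,2])/K[0,0]; y=(px[1]-K[1,2])/K[1,1]
    if fish:
        r=np.hypot(x,y); s=np.sin(r)/r if r>1e-9 else 1
        d=np.array([x*s,-y*s,-np.cos(r)])
    else: d=np.array([x,-y,-1.])
    d=E[:3,:3]@d
    return E[:3,3],d/np.linalg.norm(d)
def onz(im,px,z,fish=False):
    o,d=ray(im,px,fish); return o+d*(z-o[2])/d[2]
def proj(im,p,fish=False):
    K=im["intrinsics"];E=im["extrinsics"]
    c=E[:3,:3].T@(np.asarray(p)-E[:3,3]); x,y,z=c[0],-c[1],-c[2]
    if fish:
        r=np.hypot(x,y);th=np.arctan2(r,z);k=th/max(r,1e-9);return np.array([K[0,0]*x*k+K[0,2],K[1,1]*y*k+K[1,2]])
    return np.array([K[0,0]*x/z+K[0,2],K[1,1]*y/z+K[1,2]])
def tri(rs):
    A=0;b=0
    for o,d in rs:
        M=np.eye(3)-np.outer(d,d);A=A+M;b=b+M@o
    return np.linalg.solve(A,b)
Z=dict(gauge=.018,gauge_head=.045,receiver=0,locknut=.096,rest=0,rod_end=.045,chuck_seat=.028,blue_dish=0,red_dish=0,loupe=0,pliers=0)
def places(c,names=Z):
    im=cam(c)
    for n in names:
        for d in bot.place_of(n,c)[:3]:
            px=np.array(d["location"])*[560,420]
            print(c,n,px.round(1),round(d["conf"],2),onz(im,px,Z[n],c=="wrist").round(4)[:2])
    return im
E
python3 - <<'E'
from h import *
for c in ["scene","top"]:
    im=places(c)
    cv2.imwrite(f"pics/{c}1.png",cv2.resize(im["color"][160:340,150:400][:,:,::-1] if c=="scene" else im["color"][140:300,160:420][:,:,::-1],None,fx=3,fy=3,interpolation=cv2.INTER_CUBIC))
E
```

```text
scene gauge [303.3 236.8] 0.55 [ 0.4941 -0.041 ]
scene gauge_head [304.6 227.2] 0.64 [ 0.4943 -0.0433]
scene receiver [207.9 294.8] 0.63 [0.5285 0.2021]
scene receiver [250.8 363.9] 0.38 [0.3595 0.2437]
scene locknut [202.7 262.2] 0.71 [0.5268 0.204 ]
scene rest [351.5 195.2] 0.63 [ 0.5219 -0.2593]
scene rest [321.5 237.2] 0.57 [ 0.476  -0.0842]
scene chuck_seat [300.1 238.8] 0.58 [ 0.4881 -0.023 ]
scene blue_dish [215.7 212.3] 0.94 [0.7143 0.0301]
scene red_dish [302.9 171.6] 0.94 [ 0.6804 -0.2502]
scene loupe [308.5 290.1] 0.61 [0.3957 0.0527]
scene pliers [253.  360.4] 0.66 [0.3616 0.2366]
scene pliers [301.8 238.8] 0.56 [ 0.5042 -0.0485]
top gauge [301.7 208.5] 0.89 [ 0.4961 -0.0372]
top gauge [260.7 252.8] 0.71 [0.3889 0.0671]
top gauge_head [294.8 208.9] 0.75 [ 0.492  -0.0195]
top receiver [202.  199.7] 0.67 [0.5277 0.2148]
top locknut [195.3 194.8] 0.63 [0.5249 0.2136]
top rest [321.4 220.8] 0.85 [ 0.4659 -0.0865]
top rest [384.1 198.3] 0.61 [ 0.5189 -0.2475]
top rod_end [352.5 227.2] 0.41 [ 0.4436 -0.1577]
top chuck_seat [298. 213.] 0.78 [ 0.4839 -0.0274]
top blue_dish [270.  128.6] 0.94 [0.7099 0.0378]
top blue_dish [198.5 194.7] 0.66 [0.5409 0.2237]
top red_dish [380.6 135.7] 0.6 [ 0.6828 -0.2478]
top pliers [191.2 267. ] 0.86 [0.359  0.2418]
```

View pics/scene1.png

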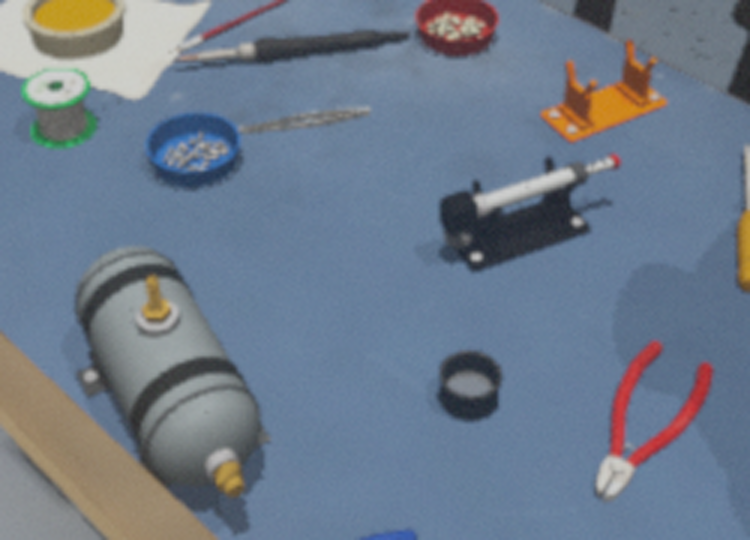

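View pics/top1.png

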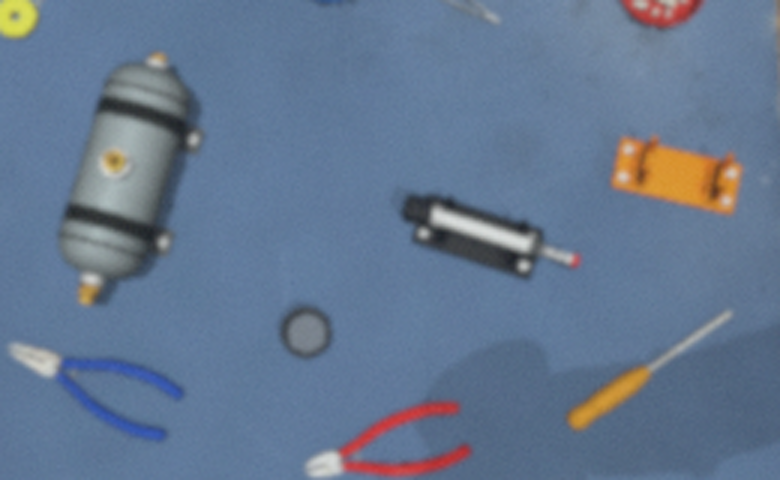

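{"method": "step_arm", "body": {"increments": [[0.02,0.04,0,0,0,5,-1],[0.04,0.08,0,0,0,10,-1],[0.06,0.12,0,0,0,15,-1],[0.08,0.16,0,0,0,20,-1],[0.1,0.2,0,0,0,25,0.5],[0.12,0.24,0,0,0,30,0.9],[0.14,0.28,0,0,0,35,0.9],[0.16,0.32,0,0,0,40,0.9],[0.175,0.36,0,0,0,45,0.9],[0.185,0.4,0,0,0,49.5,0.9]]}}

```text
t: 3.23
eef_pos: [0.4158, -0.2539, 0.2317]
tool_rot: [0.001, 0.818, 0.576, 0.0]
contact_force: [1.5, 0.5, -0.5]
gripper_width: 0.144
```

{"method": "step_arm", "body": {"increments": [[0.005,0.03,-0.02,0,0,0,1],[0.005,0.03,-0.04,0,0,0,1],[0.005,0.03,-0.05,0,0,0,1],[0.005,0.03,-0.05,0,0,0,1]]}}

```text
t: 3.57
eef_pos: [0.4181, -0.2256, 0.1795]
tool_rot: [-0.002, 0.819, 0.574, -0.001]
contact_force: [-0.8, 0.4, -0.9]
gripper_width: 0.004
```

```bash
python3 - <<'E'
from h import *
o=bot.get_obs();print(o["t"],o["eef_pos"],o["tool_rot"].round(4),o["contact_force"].round(2),o["gripper_width"])
im=places("wrist")
cv2.imwrite("pics/w2.png",im["color"][:,:,::-1])
E
```

```text
3.5667 [ 0.41809163 -0.22556577  0.17945763] [-0.0016  0.8189  0.574  -0.0011] [-0.81  0.36 -0.89] 0.004141019608402033
wrist rest [280.6  30.2] 0.91 [ 0.4741 -0.0808]
wrist rest [376.6 175.6] 0.64 [ 0.5188 -0.2521]
wrist rod_end [281.3 111.6] 0.53 [ 0.446  -0.1588]
```

View pics/w2.png

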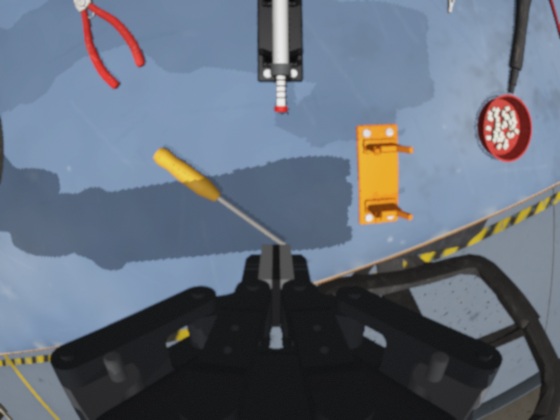

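```bash
python3 - <<'E'
from h import *
im=cam("wrist")
g=im["color"].astype(int)
cv2.imwrite("pics/w3.png",cv2.resize(im["color"][0:120,220:340][:,:,::-1],None,fx=5,fy=5,interpolation=cv2.INTER_CUBIC))
# barrel centre by row brightness
P=[]
for r in list(range(2,60,4))+list(range(84,108,4)):
    row=g[r,250:312].min(1); m=row>130
    c=(np.arange(250,312)[m]).mean() if m.sum() else np.nan
    w=onz(im,(c,r),.045,True)[:2]; P.append(w); print(r,round(c,1),m.sum(),w.round(4))
E
```

```text
2 277.0 15 [ 0.4782 -0.0656]
6 277.0 15 [ 0.4769 -0.0693]
10 277.0 15 [ 0.4756 -0.0729]
14 277.0 15 [ 0.4743 -0.0765]
18 277.0 15 [ 0.473 -0.08 ]
22 277.0 15 [ 0.4717 -0.0835]
26 277.0 15 [ 0.4705 -0.087 ]
30 277.0 15 [ 0.4692 -0.0905]
34 277.0 15 [ 0.468  -0.0939]
38 277.0 15 [ 0.4667 -0.0974]
42 277.0 15 [ 0.4655 -0.1008]
46 277.0 15 [ 0.4642 -0.1042]
50 277.0 15 [ 0.463  -0.1075]
54 277.5 14 [ 0.4622 -0.111 ]
58 278.0 15 [ 0.4614 -0.1145]
84 277.5 10 [ 0.4533 -0.1358]
88 277.0 11 [ 0.4517 -0.1389]
92 277.5 10 [ 0.4509 -0.1423]
96 280.5 12 [ 0.4521 -0.1464]
100 277.5 10 [ 0.4485 -0.1488]
104 277.5 10 [ 0.4474 -0.152 ]
```

View pics/w3.png

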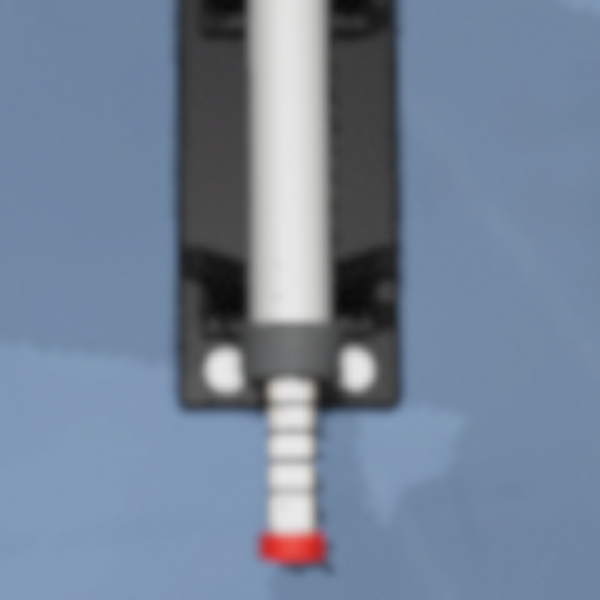

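```bash
python3 - <<'E'
from h import *
im=cam("wrist")
for z in (0,.033): print(proj(im,(.434,-.186,z),True))
print(onz(im,(281,113),.045,True), onz(im,(277,76),.045,True),onz(im,(277,64),.045,True))
E
```

```text
[276.28213307 141.85437724]
[276.33767883 145.02460197]
[ 0.44749515 -0.16025423  0.045     ] [ 0.45517023 -0.12903427  0.045     ] [ 0.45874646 -0.11914849  0.045     ]
```

{"method": "step_arm", "body": {"increments": [[0.008,0.02,-0.03,0,0,0.4,1],[0.016,0.039,-0.06,0,0,0.4,1],[0.016,0.039,-0.09,0,0,0.4,1],[0.016,0.039,-0.12,0,0,0.4,1],[0.016,0.039,-0.14,0,0,0.4,1],[0.016,0.039,-0.146,0,0,0.4,1],[0.016,0.039,-0.146,0,0,0.4,1]]}}

```text
t: 4.85
eef_pos: [0.4346, -0.1862, 0.0341]
tool_rot: [-0.001, 0.817, 0.577, -0.001]
contact_force: [-0.1, 0.7, 0.1]
gripper_width: 0.005
```

```bash
python3 - <<'E'
from h import *
o=bot.get_obs();print(o["t"],o["eef_pos"],o["contact_force"].round(2))
im=cam("wrist")
cv2.imwrite("pics/w4.png",im["color"][:,:,::-1])
E
```

```text
4.85 [ 0.43464882 -0.18621401  0.03405491] [-0.11  0.71  0.11]
```

View pics/w4.png

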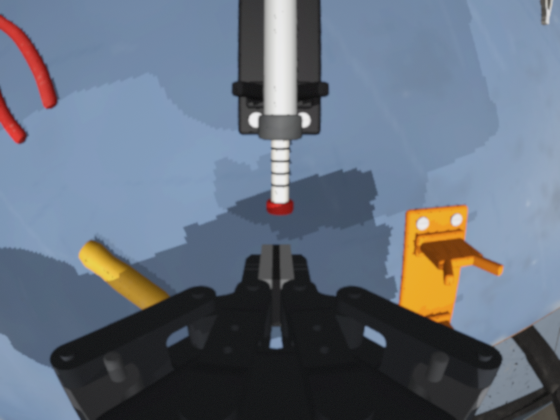

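{"method": "step_arm", "body": {"increments": [[0.001,0.003,0,0,0,0,1],[0.002,0.006,0,0,0,0,1],[0.003,0.009,0,0,0,0,1],[0.004,0.012,0,0,0,0,1],[0.005,0.015,0,0,0,0,1],[0.0065,0.018,0,0,0,0,1],[0.0075,0.021,0,0,0,0,1],[0.0085,0.024,0,0,0,0,1],[0.0095,0.027,0,0,0,0,1],[0.0105,0.03,0,0,0,0,1]]}}

```text
t: 5.73
eef_pos: [0.4463, -0.1564, 0.0353]
tool_rot: [-0.0, 0.817, 0.577, -0.0]
contact_force: [0.7, -1.0, 0.4]
gripper_width: -0.007
```

```bash
python3 - <<'E'
from h import *
o=bot.get_obs();print(o["t"],o["eef_pos"],o["contact_force"].round(2))
im=cam("wrist")
cv2.imwrite("pics/w5.png",cv2.resize(im["color"][60:300,160:400][:,:,::-1],None,fx=2,fy=2))
E
```

```text
5.7333 [ 0.44625151 -0.15639553  0.03528109] [ 0.68 -1.01  0.39]
```

View pics/w5.png

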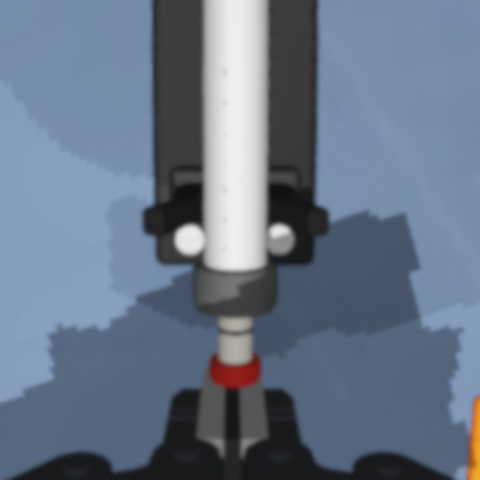

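{"method": "step_arm", "body": {"increments": [[0.0003,0.0008,0,0,0,0,1],[0.0006,0.0016,0,0,0,0,1],[0.0009,0.0024,0,0,0,0,1],[0.0012,0.0032,0,0,0,0,1],[0.0015,0.004,0,0,0,0,1],[0.0018,0.005,0,0,0,0,1],[0.0021,0.006,0,0,0,0,1],[0.0024,0.0068,0,0,0,0,1]]}}

```text
t: 6.45
eef_pos: [0.4486, -0.1498, 0.0353]
tool_rot: [-0.0, 0.817, 0.577, 0.0]
contact_force: [0.6, -0.5, 0.4]
gripper_width: -0.004
```

```bash
python3 - <<'E'
from h import *
o=bot.get_obs();print(o["t"],o["eef_pos"],o["contact_force"].round(2))
im=cam("wrist")
cv2.imwrite("pics/w6.png",cv2.resize(im["color"][60:300,160:400][:,:,::-1],None,fx=2,fy=2))
E
```

```text
6.45 [ 0.44855002 -0.1497781   0.0352991 ] [ 0.57 -0.46  0.44]
```

View pics/w6.png

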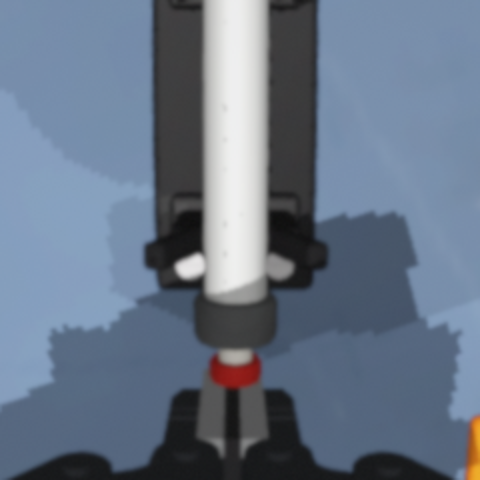

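{"method": "step_arm", "body": {"increments": [[0.0002,0.0005,0,0,0,0,1],[0.0004,0.001,0,0,0,0,1],[0.0005,0.0015,0,0,0,0,1],[0.0007,0.002,0,0,0,0,1],[0.0009,0.0025,0,0,0,0,1],[0.001,0.003,0,0,0,0,1]]}}

```text
t: 7.0
eef_pos: [0.4495, -0.147, 0.0353]
tool_rot: [0.0, 0.817, 0.577, -0.0]
contact_force: [-0.4, -0.2, 0.8]
gripper_width: 0.001
```

{"method": "step_arm", "body": {"increments": [[0.0002,0.0005,0,0,0,0,1],[0.0004,0.001,0,0,0,0,1],[0.0005,0.0015,0,0,0,0,1],[0.0005,0.0015,0,0,0,0,1]]}}

```text
t: 7.33
eef_pos: [0.4501, -0.1453, 0.0353]
tool_rot: [0.0, 0.817, 0.577, 0.0]
contact_force: [-0.4, -0.3, 0.2]
gripper_width: -0.0
```

```bash
python3 - <<'E'
from h import *
o=bot.get_obs();print(o["t"],o["eef_pos"],o["contact_force"].round(2))
im=cam("wrist")
cv2.imwrite("pics/w7.png",cv2.resize(im["color"][60:300,160:400][:,:,::-1],None,fx=2,fy=2))
E
```

```text
7.3333 [ 0.45008728 -0.14529319  0.03531572] [-0.4  -0.26  0.16]
```

View pics/w7.png

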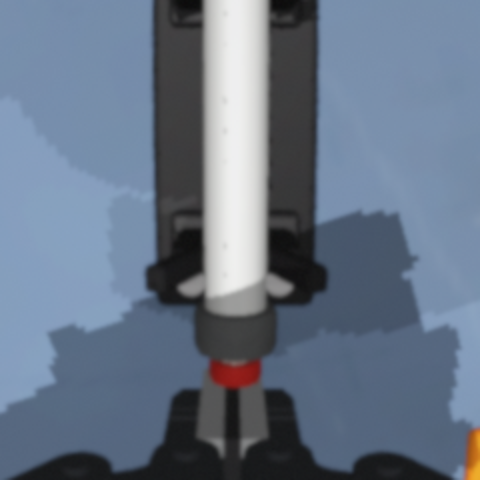

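{"method": "step_arm", "body": {"increments": [[0.0002,0.0005,0,0,0,0,1],[0.0004,0.001,0,0,0,0,1],[0.0005,0.0015,0,0,0,0,1],[0.0007,0.002,0,0,0,0,1],[0.0007,0.002,0,0,0,0,1]]}}

```text
t: 7.8
eef_pos: [0.4508, -0.1432, 0.0353]
tool_rot: [-0.0, 0.817, 0.577, 0.0]
contact_force: [-0.5, -0.6, -0.3]
gripper_width: 0.001
```

{"method": "step_arm", "body": {"increments": [[0.0002,0.0005,0,0,0,0,1],[0.0004,0.001,0,0,0,0,1],[0.0005,0.0015,0,0,0,0,1],[0.0005,0.0015,0,0,0,0,1]]}}

```text
t: 8.13
eef_pos: [0.4513, -0.1417, 0.0353]
tool_rot: [0.0, 0.817, 0.577, 0.0]
contact_force: [-0.7, 0.4, 0.1]
gripper_width: 0.001
```

```bash
python3 - <<'E'
from h import *
o=bot.get_obs();print(o["t"],o["eef_pos"],o["contact_force"].round(2))
im=cam("wrist")
cv2.imwrite("pics/w8.png",cv2.resize(im["color"][60:300,160:400][:,:,::-1],None,fx=2,fy=2))
E
```

```text
8.1333 [ 0.45132719 -0.1417429   0.03531445] [-0.73  0.39  0.09]
```

View pics/w8.png

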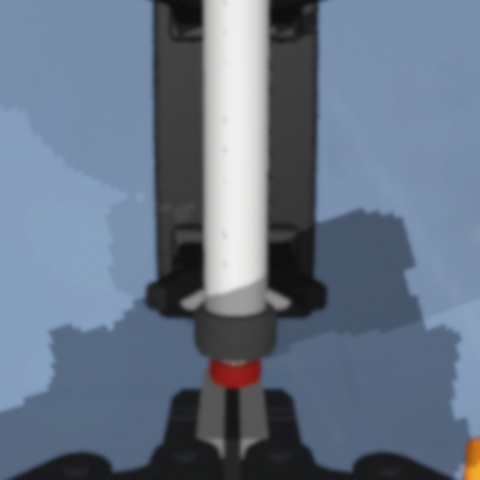

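{"method": "step_arm", "body": {"increments": [[0.0002,0.0005,0,0,0,0,1],[0.0004,0.001,0,0,0,0,1],[0.0005,0.0015,0,0,0,0,1],[0.0007,0.002,0,0,0,0,1],[0.0007,0.002,0,0,0,0,1]]}}

```text
t: 8.6
eef_pos: [0.4517, -0.1405, 0.0353]
tool_rot: [0.0, 0.817, 0.577, -0.0]
contact_force: [-1.1, -4.1, -0.0]
gripper_width: -0.005
```

{"method": "step_arm", "body": {"increments": [[0.0002,0.0005,0,0,0,0,1],[0.0004,0.001,0,0,0,0,1],[0.0005,0.0015,0,0,0,0,1],[0.0005,0.0015,0,0,0,0,1]]}}

```text
t: 8.93
eef_pos: [0.4516, -0.1403, 0.0352]
tool_rot: [0.0, 0.817, 0.576, -0.001]
contact_force: [-2.5, -7.1, -0.3]
gripper_width: -0.0
```

```bash
python3 - <<'E'
from h import *
o=bot.get_obs();print(o["t"],o["eef_pos"],o["contact_force"].round(2))
im=cam("wrist")
cv2.imwrite("pics/w9.png",cv2.resize(im["color"][60:300,160:400][:,:,::-1],None,fx=2,fy=2))
E
```

```text
8.9333 [ 0.4516006  -0.14025519  0.03523732] [-2.49 -7.09 -0.28]
```

View pics/w9.png

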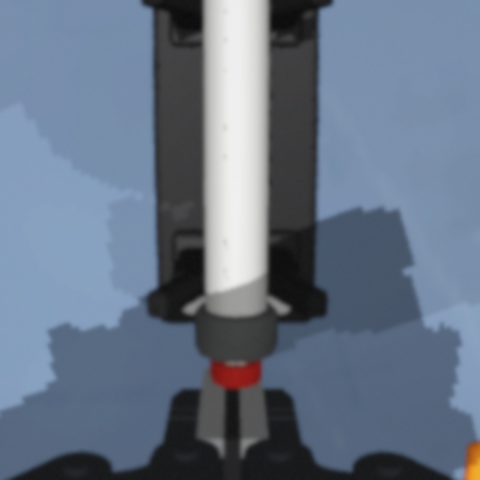

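{"method": "step_arm", "body": {"increments": [[-0.004,-0.01,0,0,0,0,1],[-0.01,-0.028,0,0,0,0,1],[-0.01,-0.028,0.035,0,0,0,0.5],[-0.01,-0.028,0.07,0,0,0,0],[0,0,0.1,0,0,0,0],[0.01,0.028,0.11,0,0,0,0],[0.018,0.05,0.11,0,0,0,0],[0.018,0.05,0.11,0,0,0,0],[0.018,0.05,0.11,0,0,0,0]]}}

```text
t: 9.73
eef_pos: [0.4709, -0.0868, 0.1456]
tool_rot: [0.0, 0.816, 0.578, 0.001]
contact_force: [-1.1, -0.3, -0.4]
gripper_width: 0.5
```

```bash
python3 - <<'E'
from h import *
o=bot.get_obs();print(o["t"],o["eef_pos"],o["tool_rot"],o["contact_force"].round(2))
im=places("wrist",["gauge_head","rod_end","rest","locknut"])
cv2.imwrite("pics/w10.png",im["color"][:,:,::-1])
E
```

```text
9.7333 [ 0.47091613 -0.08683941  0.14561313] [9.78887769e-06 8.15828143e-01 5.78294024e-01 6.80213252e-04] [-1.11 -0.31 -0.42]
wrist gauge_head [275.6 114.1] 0.92 [ 0.4935 -0.0203]
wrist rod_end [277.4 119.6] 0.56 [ 0.4934 -0.0246]
wrist rod_end [277.7 259.6] 0.55 [ 0.4565 -0.1314]
wrist rest [277.1 183. ] 0.61 [ 0.4743 -0.0794]
```

View pics/w10.png

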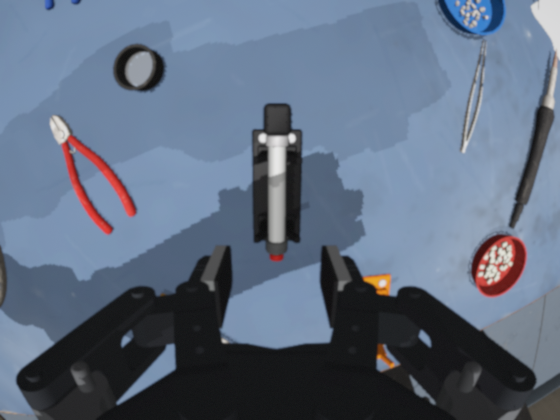

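```bash
python3 - <<'E'
from h import *
im=cam("wrist")
cv2.imwrite("pics/w11.png",cv2.resize(im["color"][90:270,210:350][:,:,::-1],None,fx=4,fy=4,interpolation=cv2.INTER_CUBIC)[:,:])
E
```

```text
(no output)
```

View pics/w11.png

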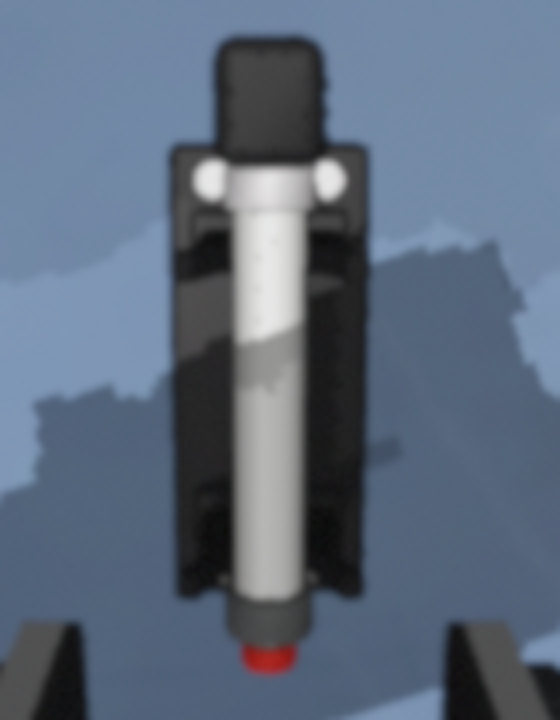

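```bash
python3 - <<'E'
from h import *
im=cam("wrist"); print(im["extrinsics"][:3,3])
f=lambda c,r,z:onz(im,(210+c/4,90+r/4),z,True)[:2]
h1=f(269,40,.058);h2=f(269,163,.058);hc=(h1+h2)/2
print("head",h1,h2,hc,np.linalg.norm(h1-h2))
hw=f(217,100,.058)-f(323,100,.058);print("width",np.linalg.norm(hw))
a=f(269,220,.045);b=f(269,590,.045);print("dir",np.degrees(np.arctan2(*(a-b)[::-1])))
e=f(269,672,.045);print("rodend",e,"dist",np.linalg.norm(e-hc))
R=(f(172,147,.006)+f(368,147,.006))/2; print("foot end",R)
o=bot.get_obs();q=o["tool_rot"];print("toolx",2*np.degrees(np.arctan2(q[2],q[1])))
yaw=np.radians(70.4);u=np.array([np.cos(yaw),np.sin(yaw)]);v=np.array([-u[1],u[0]])
for n,p in (("head",hc),("rodend",e),("foot",R)): d=p-o["eef_pos"][:2];print(n,d@u,d@v,d)
E
```

```text
[ 0.49317891 -0.02271673  0.28821988]
head [ 0.49714443 -0.01391543] [ 0.48985461 -0.03444605] [ 0.49349952 -0.02418074] 0.021786408611286907
width 0.018537662014371972
dir 70.49440315011498
rodend [ 0.45532175 -0.13207756] dist 0.1144520288157764
foot end [ 0.49051844 -0.03377212]
toolx 70.37664995861861
head 0.06908169665914081 -0.00029347024974075135 [0.02345003 0.06498048]
rodend -0.04537010404680373 -0.0005219767355683026 [-0.01472774 -0.04291634]
foot 0.059046055059700175 -0.0007025697358202412 [0.02046895 0.0553891 ]
```

{"method": "step_arm", "body": {"increments": [[0.0114,0.032,-0.02,0,0,0,0],[0.0228,0.0636,-0.04,0,0,0,0],[0.0228,0.0636,-0.06,0,0,0,0],[0.0228,0.0636,-0.08,0,0,0,0],[0.0228,0.0636,-0.1,0,0,0,0],[0.0228,0.0636,-0.112,0,0,0,0],[0.0228,0.0636,-0.118,0,0,0,0],[0.0228,0.0636,-0.118,0,0,0,0]]}}

```text
t: 10.75
eef_pos: [0.4923, -0.0251, 0.0261]
tool_rot: [-0.001, 0.817, 0.577, -0.001]
contact_force: [-0.7, -0.3, -0.2]
gripper_width: 0.498
```

```bash
python3 - <<'E'
from h import *
o=bot.get_obs();print(o["t"],o["eef_pos"],o["tool_rot"],o["contact_force"].round(2))
im=cam("wrist")
cv2.imwrite("pics/w12.png",im["color"][:,:,::-1])
E
```

```text
10.75 [ 0.49228938 -0.025053    0.02608188] [-7.55929207e-04  8.16954420e-01  5.76700830e-01 -1.02796954e-03] [-0.68 -0.34 -0.21]
```

View pics/w12.png

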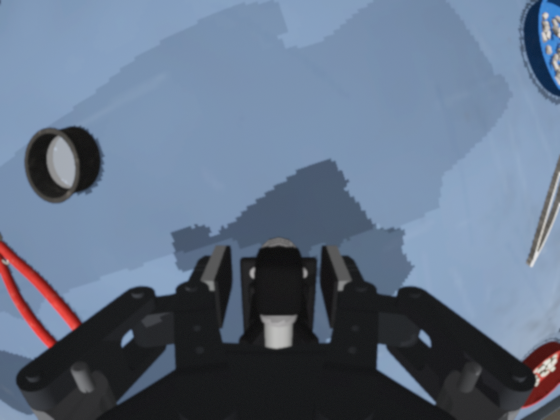

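{"method": "step_arm", "body": {"increments": [[0.0,0.0,0.001,0,0,0,0.3],[0,0,0.001,0,0,0,0.5],[0,0,0.001,0,0,0,0.7],[0,0,0.001,0,0,0,1],[0,0,0.001,0,0,0,1],[0,0,0.001,0,0,0,1],[0,0,0.001,0,0,0,1]], "force": 80}}

```text
t: 11.38
eef_pos: [0.4942, -0.0249, 0.0293]
tool_rot: [0.001, 0.817, 0.577, 0.001]
contact_force: [0.1, -1.3, 6.6]
gripper_width: 0.222
```

```bash
python3 - <<'E'
from h import *
o=bot.get_obs();print(o["t"],o["eef_pos"],o["tool_rot"],o["contact_force"].round(2),o["torque"].round(2),o["gripper_width"]*85)
im=cam("wrist")
cv2.imwrite("pics/w13.png",cv2.resize(im["color"][180:420,140:420][:,:,::-1],None,fx=2,fy=2))
E
```

```text
11.3833 [ 0.49419583 -0.02491696  0.02926465] [7.11352014e-04 8.16894359e-01 5.76786416e-01 7.28567879e-04] [ 0.14 -1.3   6.64] [-0.26  0.16  0.01] 18.834468098685623
```

View pics/w13.png

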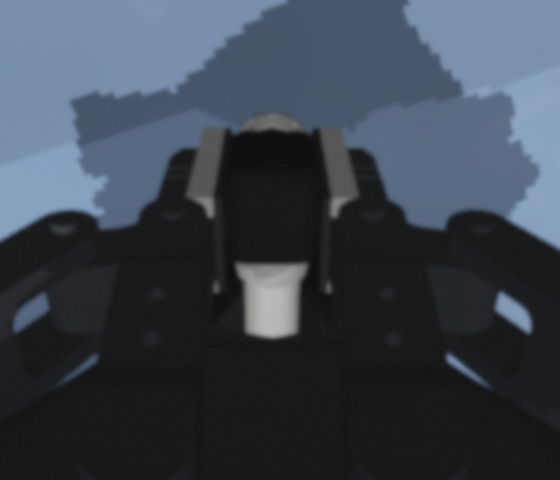

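{"method": "step_arm", "body": {"increments": [[0,0,0.01,0,0,0,1],[0,0,0.03,0,0,0,1],[0,0,0.06,0,0,0,1],[0.001,0.02,0.09,0,0,0,1],[0.003,0.05,0.12,0,0,0,1],[0.005,0.08,0.15,0,0,0,1],[0.007,0.11,0.17,0,0,0,1],[0.008,0.14,0.17,0,0,0,1],[0.009,0.165,0.17,0,0,0,1],[0.009,0.165,0.17,0,0,0,1]]}}

```text
t: 12.27
eef_pos: [0.5016, 0.1468, 0.1999]
tool_rot: [-0.001, 0.815, 0.58, 0.002]
contact_force: [-0.4, 0.1, -1.1]
gripper_width: 0.221
```

{"method": "step_arm", "body": {"increments": [[0,0,0,0,0,0,1],[0,0,0,0,0,0,1]]}}

```text
t: 12.43
eef_pos: [0.5018, 0.1393, 0.1982]
tool_rot: [0.0, 0.817, 0.577, -0.001]
contact_force: [0.2, -0.2, -0.6]
gripper_width: 0.217
```

```bash
python3 - <<'E'
from h import *
o=bot.get_obs();print(o["t"],o["eef_pos"],o["tool_rot"],o["contact_force"].round(2),o["torque"].round(2),o["gripper_width"]*85)
im=places("wrist",["gauge_head","locknut","receiver"])
cv2.imwrite("pics/w14.png",im["color"][:,:,::-1])
im=places("scene",["gauge_head","locknut","receiver","chuck_seat"])
cv2.imwrite("pics/s14.png",cv2.resize(im["color"][160:340,130:370][:,:,::-1],None,fx=3,fy=3,interpolation=cv2.INTER_CUBIC))
E
```

```text
12.4333 [0.50178225 0.13930007 0.19823207] [ 1.47967303e-04  8.16915198e-01  5.76757488e-01 -5.80555753e-04] [ 0.22 -0.21 -0.6 ] [ 0.06  0.03 -0.01] 18.412161970062378
wrist gauge_head [274.2 274.2] 0.9 [0.4698 0.0559]
wrist locknut [278.7 110. ] 0.64 [0.5277 0.2078]
scene gauge_head [234.  202.5] 0.9 [0.6677 0.0087]
scene locknut [202.5 261.2] 0.9 [0.5291 0.2027]
scene locknut [233.2 200.9] 0.27 [0.6232 0.0464]
scene receiver [206.4 293.5] 0.71 [0.5331 0.2022]
scene chuck_seat [234.9 211.3] 0.56 [0.658  0.0156]
```

View pics/w14.png

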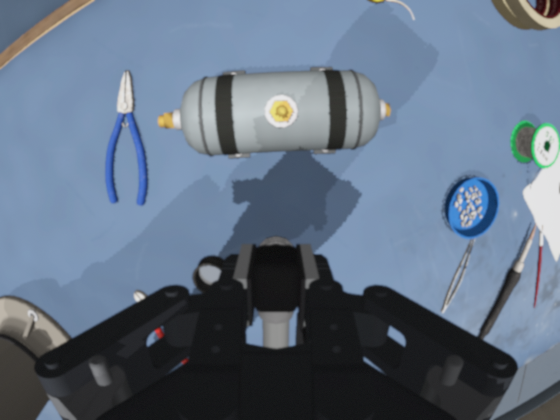

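View pics/s14.png

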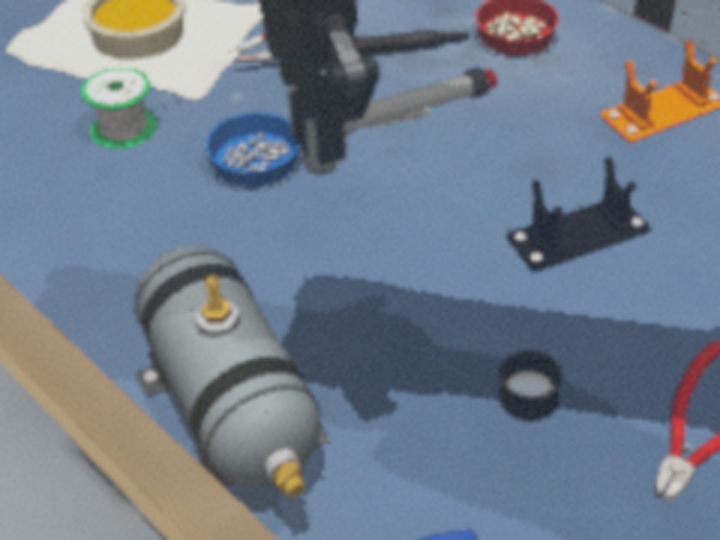

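```bash
python3 - <<'E'
from h import *
im=cam("wrist"); print(im["extrinsics"][:3,3])
cv2.imwrite("pics/w15.png",cv2.resize(im["color"][80:140,250:315][:,:,::-1],None,fx=10,fy=10,interpolation=cv2.INTER_CUBIC))
E
```

```text
[0.52534667 0.2064795  0.34158966]
```

View pics/w15.png

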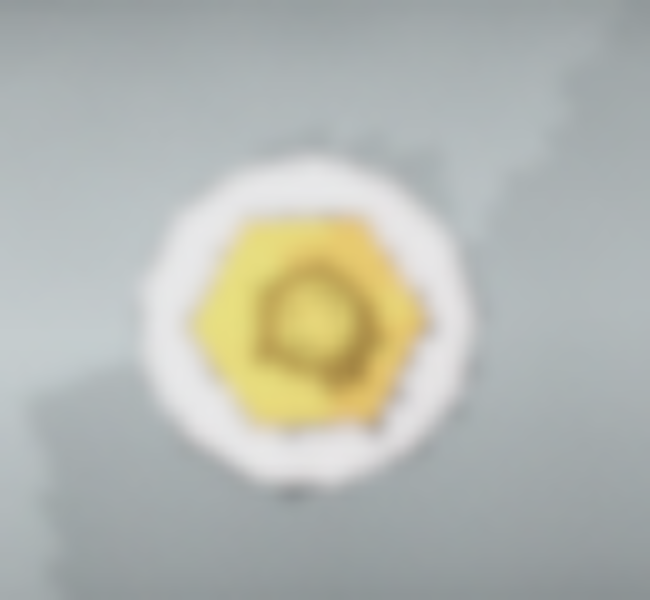

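```bash
python3 - <<'E'
from h import *
im=cam("wrist")
n=onz(im,(280.5,111.7),.096,True);s=onz(im,(281,111.7),.118,True);print(n,s)
o=bot.get_obs();print(o["eef_pos"],n-o["eef_pos"])
E
```

```text
[0.52906986 0.20684854 0.096     ] [0.52905419 0.20671431 0.118     ]
[0.50225783 0.14005591 0.1982899 ] [ 0.02681203  0.06679263 -0.1022899 ]
```

{"method": "step_arm", "body": {"increments": [[0.01,0.022,0,0,0,0,1],[0.02,0.045,0,0,0,0,1],[0.0275,0.066,-0.01,0,0,0,1],[0.0275,0.066,-0.03,0,0,0,1],[0.0275,0.066,-0.048,0,0,0,1],[0.0275,0.066,-0.052,0,0,0,1],[0.0275,0.066,-0.052,0,0,0,1],[0.0275,0.066,-0.052,0,0,0,1]]}}

```text
t: 13.65
eef_pos: [0.53, 0.2061, 0.1468]
tool_rot: [0.0, 0.817, 0.577, 0.0]
contact_force: [1.0, -0.9, -1.2]
gripper_width: 0.22
```

```bash
python3 - <<'E'
from h import *
o=bot.get_obs();print(o["t"],o["eef_pos"],o["tool_rot"],o["contact_force"].round(2),o["torque"].round(2))
im=cam("wrist")
cv2.imwrite("pics/w16.png",cv2.resize(im["color"][150:350,176:376][:,:,::-1],None,fx=3,fy=3,interpolation=cv2.INTER_CUBIC))
im=cam("scene")
cv2.imwrite("pics/s16.png",cv2.resize(im["color"][190:290,150:290][:,:,::-1],None,fx=5,fy=5,interpolation=cv2.INTER_CUBIC))
im=cam("top")
cv2.imwrite("pics/t16.png",cv2.resize(im["color"][140:260,140:300][:,:,::-1],None,fx=4,fy=4,interpolation=cv2.INTER_CUBIC))
E
```

```text
13.65 [0.52995856 0.2061182  0.14677238] [1.42625140e-05 8.16949775e-01 5.76708816e-01 7.50747232e-05] [ 0.96 -0.9  -1.2 ] [ 0.06 -0.03  0.02]
```

View pics/w16.png

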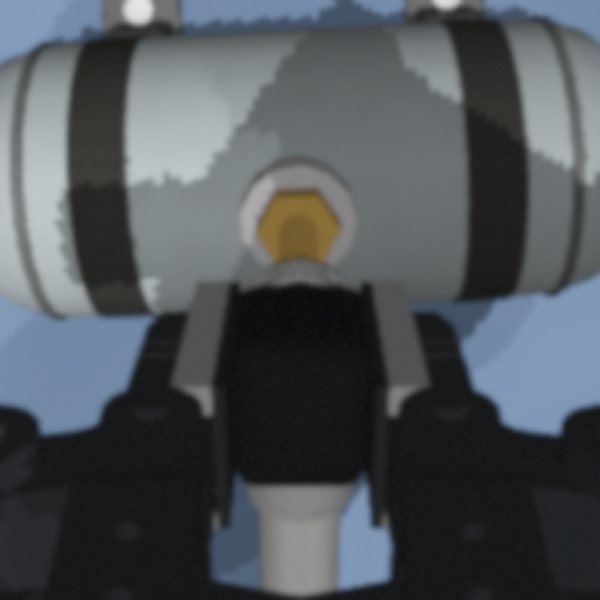

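View pics/s16.png

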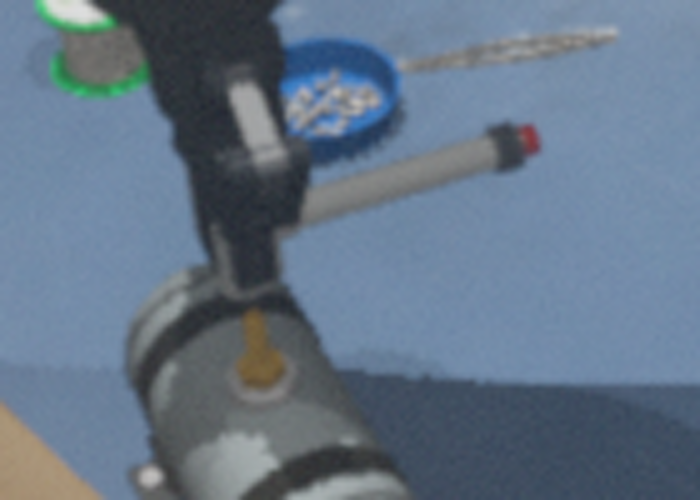

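View pics/t16.png

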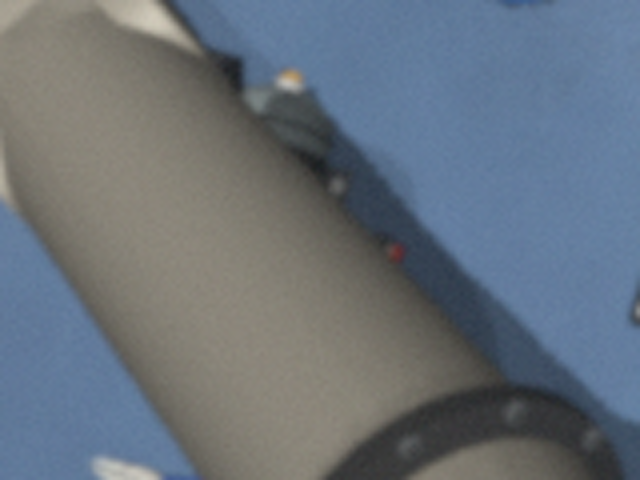

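```bash
python3 - <<'E'
from h import *
o=bot.get_obs()
im=cam("scene");p=o["eef_pos"]
for z in (.1355,.1495,.12,.096): print(z,((proj(im,(p[0],p[1],z))-[150,190]+.5)*5).round(1))
a=cv2.resize(im["color"][225:275,180:230][:,:,::-1],None,fx=14,fy=14,interpolation=cv2.INTER_CUBIC)
a=cv2.convertScaleAbs(a,alpha=1.8,beta=0)
cv2.imwrite("pics/s17.png",a[:600])
w=cam("wrist")
for z in (.173,.1355,.12,.096): print(z,((proj(w,(p[0],p[1],z),True)-[176,150]+.5)*3).round(1))
b=cv2.convertScaleAbs(cv2.resize(w["color"][200:260,240:310][:,:,::-1],None,fx=9,fy=9,interpolation=cv2.INTER_CUBIC),alpha=2)
cv2.imwrite("pics/w17.png",b)
E
```

```text
0.1355 [242.8 284.5]
0.1495 [238.4 255.8]
0.12 [247.5 315.4]
0.096 [254.6 361.6]
0.173 [305.4 417.9]
0.1355 [304.2 307.9]
0.12 [303.8 274.2]
0.096 [303.3 231.2]
```

View pics/s17.png

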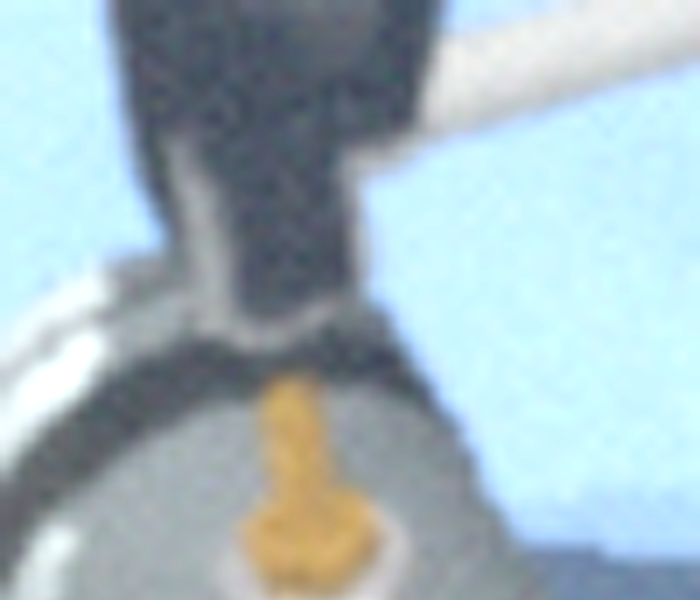

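View pics/w17.png

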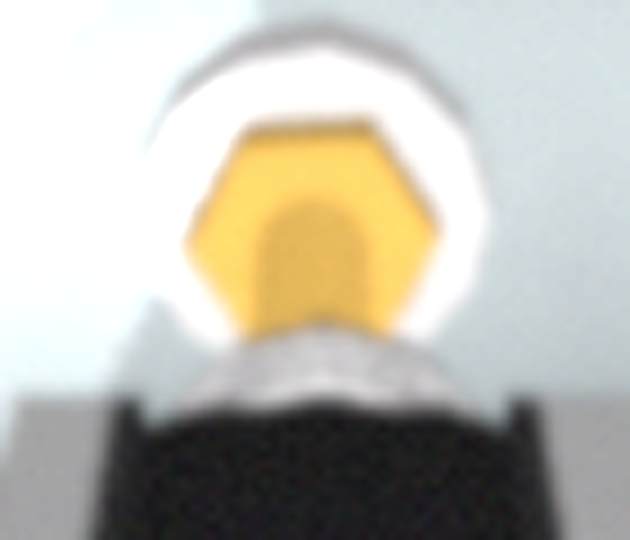

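```bash
python3 - <<'E'
from h import *
o=bot.get_obs();p=o["eef_pos"];w=cam("wrist")
yaw=np.radians(70.4);u=np.array([np.cos(yaw),np.sin(yaw)]);v=np.array([-u[1],u[0]])
def P(a,b,z): return ((proj(w,(*(p[:2]+a*u+b*v),z),True)-[240,200]+.5)*9).round(1)
for a in (.008,.010,.012): print("chuck mouth front",a,P(a,0,.1355))
for a in (.010,.012,.014): print("head front bottom",a,P(a,0,.1495),"top",P(a,0,.1755))
for a in (.009,.011,.013): print("pad tip",a,P(a,.010,.1468),P(a,-.01,.1468))
s=cam("scene")
def Q(a,b,z): return ((proj(s,(*(p[:2]+a*u+b*v),z))-[180,225]+.5)*14).round(1)
for a in (-.01,0,.01): print("mouth",a,Q(a,0,.1355),"v",Q(0,a,.1355), "pad tip", Q(a*1.1,.012,.1468))
E
```

```text
chuck mouth front 0.008 [335.9 348.4]
chuck mouth front 0.01 [336.  315.7]
chuck mouth front 0.012 [336.1 282.8]
head front bottom 0.01 [337.1 412.4] top [339.7 642.5]
head front bottom 0.012 [337.2 377.2] top [339.9 602.4]
head front bottom 0.014 [337.3 341.6] top [340.1 561.7]
pad tip 0.009 [149.4 409.1] [524.  409.4]
pad tip 0.011 [148.7 374.6] [525.  374.9]
pad tip 0.013 [148.  339.7] [525.9 340. ]
mouth -0.01 [337.2 283.1] v [236.9 256.9] pad tip [366.6 276.8]
mouth 0 [261.3 306.9] v [261.3 306.9] pad tip [281.6 303.6]
mouth 0.01 [184.8 331. ] v [286.2 358. ] pad tip [195.6 330.6]
```

{"method": "step_arm", "body": {"increments": [[-0.0005,0,-0.004,0,0,0,1],[-0.0005,0,-0.008,0,0,0,1],[-0.0005,0,-0.01,0,0,0,1],[-0.0005,0,-0.01,0,0,0,1]]}}

```text
t: 14.33
eef_pos: [0.5287, 0.2059, 0.1354]
tool_rot: [-0.0, 0.817, 0.577, -0.001]
contact_force: [0.0, -0.0, -2.1]
gripper_width: 0.218
```

```bash
python3 - <<'E'
from h import *
o=bot.get_obs();p=o["eef_pos"];print(o["t"],p,o["contact_force"].round(2))
L=[cam("scene")["color"].astype(float) for _ in range(8)]; a=np.mean(L,0)
np.save("sc.npy",a)
s=cam("scene")
yaw=np.radians(70.4);u=np.array([np.cos(yaw),np.sin(yaw)]);v=np.array([-u[1],u[0]])
c=a[220:270,180:230][:,:,::-1]
c=np.clip(c*2,0,255).astype(np.uint8)
cv2.imwrite("pics/s18.png",cv2.resize(c,None,fx=14,fy=14,interpolation=cv2.INTER_CUBIC)[:600])
gold=(a[:,:,0]-a[:,:,2])
for r in range(246,266):
    g=np.clip(gold[r,185:220]-15,0,None); print(r,round((g*np.arange(185,220)).sum()/max(g.sum(),1e-6),2),g.sum().round())
def Q(a,b,z): return proj(s,(*(p[:2]+a*u+b*v),z)).round(2)
for z in (p[2]-.0113,.12,.096): print(z,Q(0,0,z))
E
```

```text
14.3333 [0.52870921 0.20589994 0.13544241] [ 0.04 -0.   -2.12]
246 0.0 0.0
247 0.0 0.0
248 0.0 0.0
249 0.0 0.0
250 0.0 0.0
251 0.0 0.0
252 0.0 0.0
253 0.0 0.0
254 0.0 0.0
255 200.89 52.0
256 200.56 125.0
257 200.69 139.0
258 200.88 138.0
259 201.19 144.0
260 201.97 210.0
261 201.91 276.0
262 201.67 329.0
263 201.6 354.0
264 201.51 323.0
265 201.47 252.0
0.12414240941613072 [199.58 251.32]
0.12 [199.83 252.96]
0.096 [201.24 262.21]
```

View pics/s18.png

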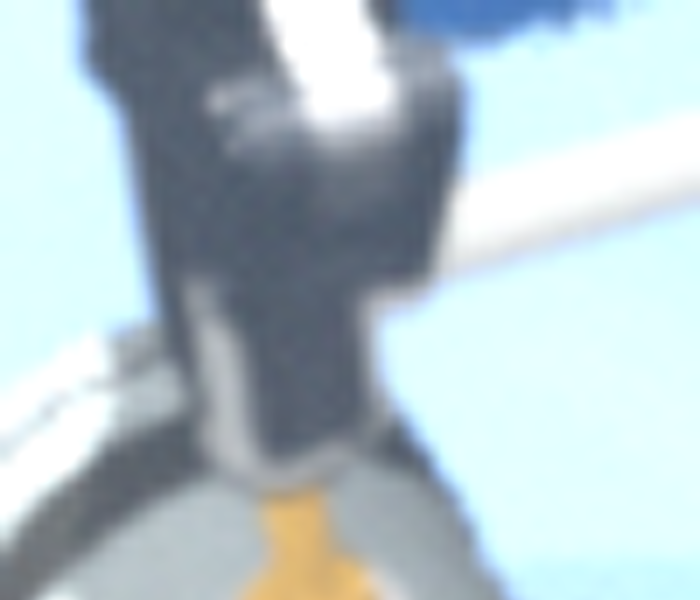

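{"method": "step_arm", "body": {"increments": [[0,0,-0.001,0,0,0,1],[0,0,-0.002,0,0,0,1],[0,0,-0.003,0,0,0,1],[0,0,-0.004,0,0,0,1],[0,0,-0.005,0,0,0,1],[0,0,-0.005,0,0,0,1]]}}

```text
t: 15.28
eef_pos: [0.5291, 0.2061, 0.131]
tool_rot: [-0.0, 0.817, 0.577, -0.0]
contact_force: [-0.0, -0.0, -1.4]
gripper_width: 0.22
```

{"method": "step_arm", "body": {"increments": [[0,0,-0.001,0,0,0,1],[0,0,-0.002,0,0,0,1],[0,0,-0.002,0,0,0,1]]}}

```text
t: 15.53
eef_pos: [0.5293, 0.2063, 0.1294]
tool_rot: [0.0, 0.817, 0.577, 0.0]
contact_force: [0.6, 0.6, 1.2]
gripper_width: 0.218
```

{"method": "step_arm", "body": {"increments": [[0,0,0,0,0,0,1],[0,0,0,0,0,0,1],[0,0,-0.0005,0,0,0,1],[0,0,-0.001,0,0,0,1],[0,0,-0.001,0,0,0,1]]}}

```text
t: 15.95
eef_pos: [0.5294, 0.2064, 0.1286]
tool_rot: [0.0, 0.817, 0.577, 0.0]
contact_force: [-0.4, -0.6, 3.4]
gripper_width: 0.223
```

```bash
python3 - <<'E'
from h import *
o=bot.get_obs();print(o["t"],o["eef_pos"],o["contact_force"].round(2),o["torque"].round(2))
a=np.mean([cam("scene")["color"].astype(float) for _ in range(4)],0)
c=np.clip(a[215:275,175:235][:,:,::-1]*2,0,255).astype(np.uint8)
cv2.imwrite("pics/s19.png",cv2.resize(c,None,fx=10,fy=10,interpolation=cv2.INTER_CUBIC))
w=cam("wrist")
b=cv2.convertScaleAbs(cv2.resize(w["color"][200:260,240:310][:,:,::-1],None,fx=9,fy=9,interpolation=cv2.INTER_CUBIC),alpha=2)
cv2.imwrite("pics/w19.png",b)
E
```

```text
15.95 [0.52941537 0.20635329 0.128572  ] [-0.43 -0.64  3.38] [-0.07  0.17  0.02]
```

View pics/s19.png

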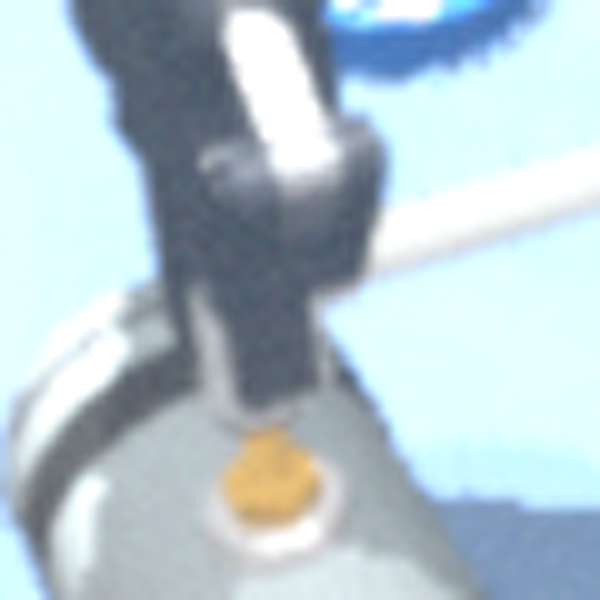

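View pics/w19.png

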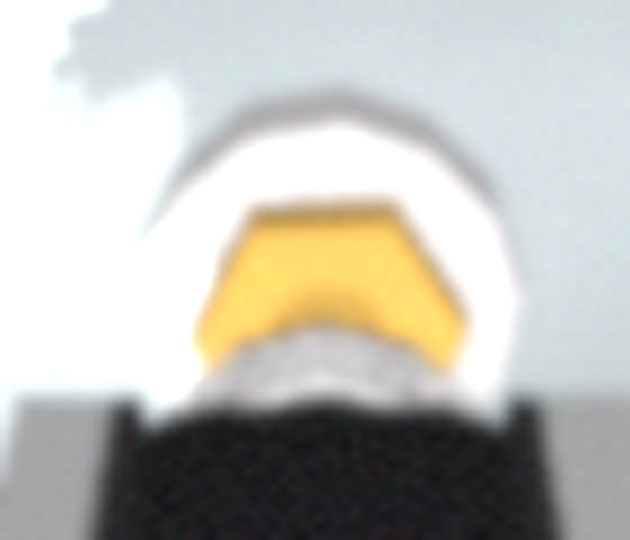

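{"method": "step_arm", "body": {"increments": [[0,0,-0.0005,0,0,0,1],[0,0,-0.001,0,0,0,1],[0,0,-0.0015,0,0,0,1],[0,0,-0.0015,0,0,0,1]]}}

```text
t: 16.53
eef_pos: [0.5294, 0.2063, 0.1269]
tool_rot: [0.0, 0.817, 0.577, 0.0]
contact_force: [-0.1, -0.3, 5.2]
gripper_width: 0.22
```

{"method": "step_arm", "body": {"increments": [[0,0,-0.0005,0,0,0,1],[0,0,-0.001,0,0,0,1],[0,0,-0.001,0,0,0,1]]}}

```text
t: 16.78
eef_pos: [0.5293, 0.2063, 0.1258]
tool_rot: [-0.0, 0.817, 0.577, 0.0]
contact_force: [-0.4, -0.4, 4.0]
gripper_width: 0.217
```

{"method": "step_arm", "body": {"increments": [[0,0,-0.0005,0,0,0,1],[0,0,-0.001,0,0,0,1],[0,0,-0.0015,0,0,0,1],[0,0,-0.0015,0,0,0,1]]}}

```text
t: 17.12
eef_pos: [0.5293, 0.2063, 0.1243]
tool_rot: [-0.0, 0.817, 0.577, 0.0]
contact_force: [-0.4, 0.4, 4.3]
gripper_width: 0.218
```

{"method": "step_arm", "body": {"increments": [[0,0,-0.0005,0,0,0,1],[0,0,-0.001,0,0,0,1],[0,0,-0.001,0,0,0,1]]}}

```text
t: 17.37
eef_pos: [0.5293, 0.2063, 0.1233]
tool_rot: [0.0, 0.817, 0.577, 0.0]
contact_force: [-1.0, -0.2, 6.0]
gripper_width: 0.218
```

{"method": "step_arm", "body": {"increments": [[0,0,-0.0005,0,0,0,1],[0,0,-0.001,0,0,0,1],[0,0,-0.001,0,0,0,1]]}}

```text
t: 17.62
eef_pos: [0.5293, 0.2063, 0.1227]
tool_rot: [0.0, 0.817, 0.577, 0.0]
contact_force: [-1.6, 0.3, 7.4]
gripper_width: 0.22
```

{"method": "step_arm", "body": {"increments": [[0,0,-0.0005,0,0,0,1],[0,0,-0.0005,0,0,0,1]]}}

```text
t: 17.78
eef_pos: [0.5294, 0.2063, 0.1225]
tool_rot: [0.0, 0.817, 0.577, 0.0]
contact_force: [-1.9, -1.2, 11.5]
gripper_width: 0.22
```

{"method": "step_arm", "body": {"increments": [[0,0,-0.0005,0,0,0,1],[0,0,-0.0005,0,0,0,1]]}}

```text
t: 17.95
eef_pos: [0.5294, 0.2064, 0.1225]
tool_rot: [0.0, 0.817, 0.577, 0.0]
contact_force: [-2.7, -1.5, 14.2]
gripper_width: 0.221
```

{"method": "step_arm", "body": {"increments": [[0,0,0,0,0,0,1],[0,0,0,0,0,0,1],[0,0,0,0,0,0,1],[0,0,0,0,0,0,1]]}}

```text
t: 18.28
eef_pos: [0.5295, 0.2063, 0.1225]
tool_rot: [0.0, 0.817, 0.577, 0.0]
contact_force: [-4.1, -1.6, 14.3]
gripper_width: 0.222
```

{"method": "step_arm", "body": {"increments": [[0,0,0,0,0,0,1],[0,0,0,0,0,0,1],[0,0,0,0,0,0,1],[0,0,0,0,0,0,1],[0,0,0,0,0,0,1],[0,0,0,0,0,0,1],[0,0,0,0,0,0,1],[0,0,0,0,0,0,1],[0,0,0,0,0,0,1],[0,0,0,0,0,0,1]]}}

```text
t: 19.12
eef_pos: [0.5294, 0.2064, 0.1224]
tool_rot: [0.0, 0.817, 0.577, 0.0]
contact_force: [-3.1, -1.8, 14.2]
gripper_width: 0.22
```

{"method": "step_arm", "body": {"increments": [[0,0,0,0,0,0,1],[0,0,0,0,0,0,1],[0,0,0,0,0,0,1],[0,0,0,0,0,0,1],[0,0,0,0,0,0,1],[0,0,0,0,0,0,1],[0,0,0,0,0,0,1],[0,0,0,0,0,0,1],[0,0,0,0,0,0,1],[0,0,0,0,0,0,1]]}}

```text
t: 19.95
eef_pos: [0.5295, 0.2064, 0.1225]
tool_rot: [0.0, 0.817, 0.577, 0.0]
contact_force: [-2.1, -1.9, 14.0]
gripper_width: 0.217
```

```bash
python3 - <<'E'
from h import *
o=bot.get_obs();print(o["t"],o["eef_pos"],o["contact_force"].round(2),o["torque"].round(2))
a=cam("scene")["color"]
cv2.imwrite("pics/s20.png",cv2.resize(a[190:270,170:300][:,:,::-1],None,fx=6,fy=6,interpolation=cv2.INTER_CUBIC))
E
```

```text
19.95 [0.52945403 0.20635493 0.12246955] [-2.11 -1.87 14.04] [-0.32  0.66 -0.04]
```

View pics/s20.png

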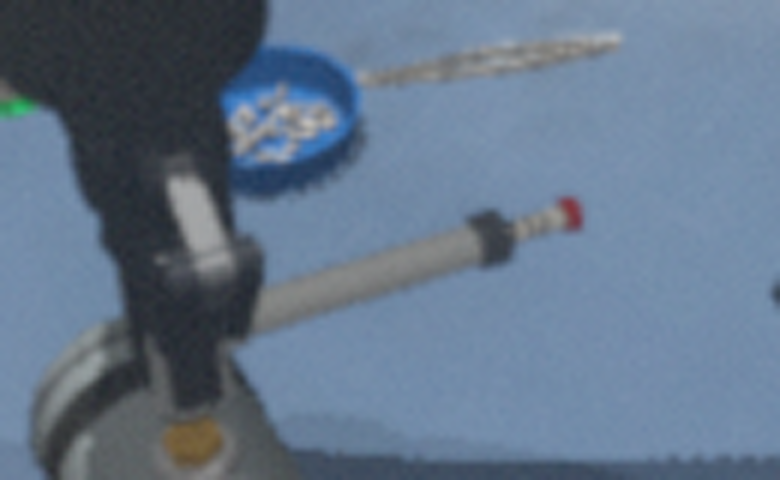

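{"method": "step_arm", "body": {"increments": [[0,0,0,0,0,0,1],[0,0,0,0,0,0,1],[0,0,0,0,0,0,1],[0,0,0,0,0,0,1],[0,0,0,0,0,0,1],[0,0,0,0,0,0,1],[0,0,0,0,0,0,1],[0,0,0,0,0,0,1],[0,0,0,0,0,0,1],[0,0,0,0,0,0,1]]}}

```text
t: 20.83
eef_pos: [0.5294, 0.2063, 0.1224]
tool_rot: [0.0, 0.817, 0.577, 0.0]
contact_force: [-3.4, -1.4, 13.9]
gripper_width: 0.22
```

{"method": "step_arm", "body": {"increments": [[0,0,0,0,0,0,1],[0,0,0,0,0,0,1],[0,0,0,0,0,0,1],[0,0,0,0,0,0,1],[0,0,0,0,0,0,1],[0,0,0,0,0,0,1],[0,0,0,0,0,0,1],[0,0,0,0,0,0,1],[0,0,0,0,0,0,1],[0,0,0,0,0,0,1]]}}

```text
t: 21.67
eef_pos: [0.5295, 0.2063, 0.1225]
tool_rot: [0.0, 0.817, 0.577, 0.0]
contact_force: [-1.9, -2.2, 14.2]
gripper_width: 0.217
```

```bash
python3 - <<'E'
from h import *
o=bot.get_obs();print(o["t"],o["eef_pos"],o["contact_force"].round(2),o["torque"].round(2))
a=cam("scene")["color"]
cv2.imwrite("pics/s21.png",cv2.resize(a[190:270,170:300][:,:,::-1],None,fx=6,fy=6,interpolation=cv2.INTER_CUBIC))
E
```

```text
21.6667 [0.52945791 0.20632727 0.12245166] [-1.87 -2.17 14.19] [-0.33  0.65  0.04]
```

View pics/s21.png

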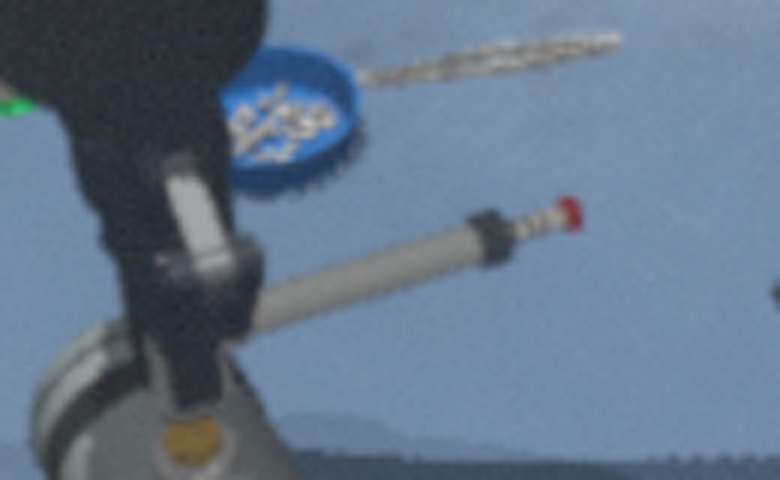

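{"method": "step_arm", "body": {"increments": [[0,0,0.003,0,0,0,1],[0,0,0.008,0,0,0,1],[0,0,0.015,0,0,0,1],[0,0,0.025,0,0,0,1],[0,0,0.045,0,0,0,1],[0,0,0.065,0,0,0,1],[-0.002,-0.015,0.075,0,0,0,1],[-0.006,-0.04,0.075,0,0,0,1],[-0.012,-0.075,0.075,0,0,0,1],[-0.018,-0.11,0.075,0,0,0,1]]}}

```text
t: 22.55
eef_pos: [0.5107, 0.0958, 0.1969]
tool_rot: [-0.0, 0.816, 0.578, 0.0]
contact_force: [0.2, -0.7, -1.2]
gripper_width: 0.217
```

{"method": "step_arm", "body": {"increments": [[-0.006,-0.035,-0.01,0,0,0,1],[-0.011,-0.07,-0.03,0,0,0,1],[-0.016,-0.1,-0.05,0,0,0,1],[-0.019,-0.12,-0.07,0,0,0,1],[-0.019,-0.125,-0.09,0,0,0,1],[-0.019,-0.126,-0.105,0,0,0,1],[-0.019,-0.126,-0.105,0,0,0,1],[-0.019,-0.126,-0.105,0,0,0,1]]}}

```text
t: 23.22
eef_pos: [0.4917, -0.0296, 0.0912]
tool_rot: [-0.001, 0.817, 0.577, -0.001]
contact_force: [1.0, 0.4, -1.3]
gripper_width: 0.217
```

```bash
python3 - <<'E'
from h import *
o=bot.get_obs();p=o["eef_pos"];print(o["t"],p,o["tool_rot"],o["contact_force"].round(2),o["torque"].round(2))
print(np.array([.4925,-.0296,.0293])-p)
a=cam("scene")["color"]
cv2.imwrite("pics/s22.png",cv2.resize(a[160:260,230:380][:,:,::-1],None,fx=5,fy=5,interpolation=cv2.INTER_CUBIC))
w=cam("wrist");cv2.imwrite("pics/w22.png",w["color"][:,:,::-1])
w=cam("top");cv2.imwrite("pics/t22.png",cv2.resize(w["color"][150:270,260:400][:,:,::-1],None,fx=5,fy=5,interpolation=cv2.INTER_CUBIC))
E
```

```text
23.2167 [ 0.4916733  -0.02962446  0.0911882 ] [-6.56153337e-04  8.16833508e-01  5.76872765e-01 -6.35098966e-04] [ 1.02  0.38 -1.25] [ 0.09 -0.06 -0.08]
[ 8.26704875e-04  2.44640915e-05 -6.18881994e-02]
```

View pics/s22.png

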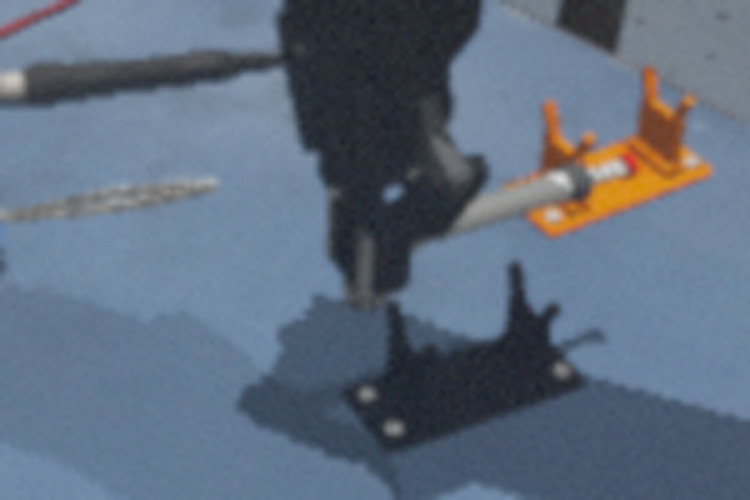

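View pics/w22.png

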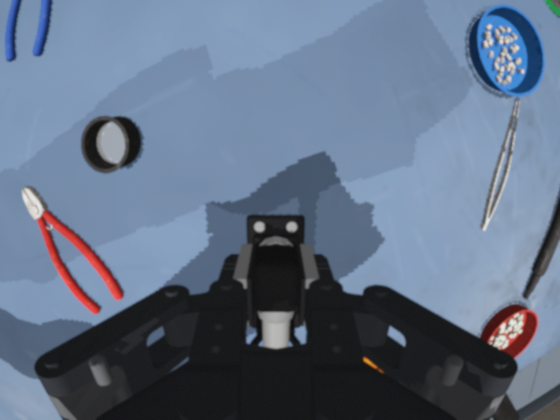

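View pics/t22.png

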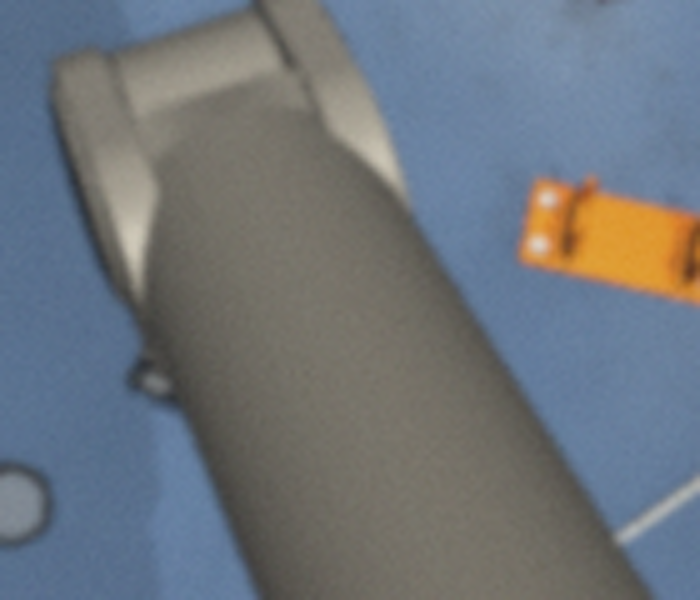

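{"method": "step_arm", "body": {"increments": [[0.0006,0,-0.012,0,0,0,1],[0.0006,0,-0.024,0,0,0,1],[0.0006,0,-0.034,0,0,0,1],[0.0006,0,-0.042,0,0,0,1],[0.0006,0,-0.048,0,0,0,1],[0.0006,0,-0.051,0,0,0,1],[0.0006,0,-0.053,0,0,0,1],[0.0006,0,-0.055,0,0,0,1],[0.0006,0,-0.056,0,0,0,1],[0.0006,0,-0.056,0,0,0,1]]}}

```text
t: 24.2
eef_pos: [0.493, -0.0298, 0.0354]
tool_rot: [0.0, 0.817, 0.577, 0.0]
contact_force: [-0.8, -0.1, -0.6]
gripper_width: 0.219
```

{"method": "step_arm", "body": {"increments": [[0,0,-0.001,0,0,0,1],[0,0,-0.002,0,0,0,1],[0,0,-0.003,0,0,0,1],[0,0,-0.004,0,0,0,1],[0,0,-0.004,0,0,0,1],[0,0,-0.004,0,0,0,1]]}}

```text
t: 24.7
eef_pos: [0.4928, -0.0298, 0.0313]
tool_rot: [-0.0, 0.817, 0.577, -0.0]
contact_force: [-0.1, 0.2, -1.2]
gripper_width: 0.223
```

{"method": "step_arm", "body": {"increments": [[0,0,-0.0005,0,0,0,1],[0,0,-0.001,0,0,0,1],[0,0,-0.0015,0,0,0,1],[0,0,-0.0015,0,0,0,1],[0,0,-0.0015,0,0,0,1]]}}

```text
t: 25.12
eef_pos: [0.4928, -0.0298, 0.0298]
tool_rot: [-0.0, 0.817, 0.577, -0.0]
contact_force: [-0.2, 0.3, 0.1]
gripper_width: 0.222
```

{"method": "step_arm", "body": {"increments": [[0,0,-0.0005,0,0,0,1],[0,0,-0.001,0,0,0,1],[0,0,-0.001,0,0,0,1],[0,0,-0.001,0,0,0,1]]}}

```text
t: 25.45
eef_pos: [0.493, -0.0298, 0.0293]
tool_rot: [0.0, 0.817, 0.577, 0.0]
contact_force: [-2.2, 0.9, 6.6]
gripper_width: 0.22
```

```bash
python3 - <<'E'
from h import *
o=bot.get_obs();p=o["eef_pos"];print(o["t"],p,o["tool_rot"],o["contact_force"].round(2),o["torque"].round(2))
a=cam("scene")["color"]
cv2.imwrite("pics/s23.png",cv2.resize(a[170:260,270:380][:,:,::-1],None,fx=6,fy=6,interpolation=cv2.INTER_CUBIC))
E
```

```text
25.45 [ 0.49297764 -0.02975247  0.02932422] [2.03178162e-04 8.16863825e-01 5.76830522e-01 1.06172135e-05] [-2.17  0.87  6.58] [-0.06  0.45 -0.06]
```

View pics/s23.png

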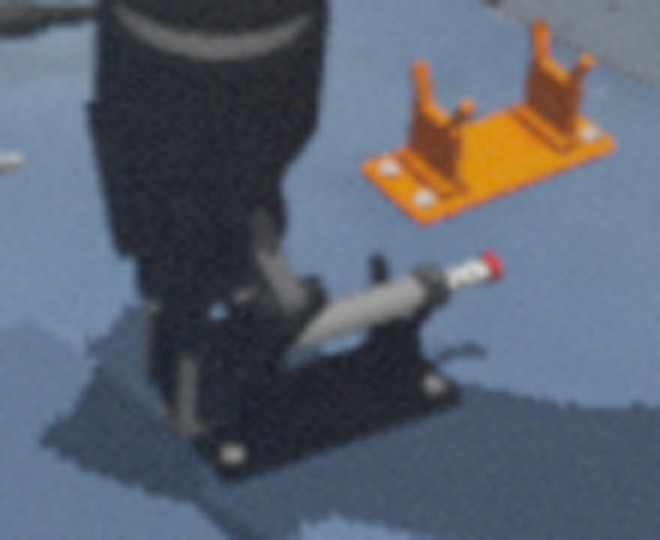

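{"method": "step_arm", "body": {"increments": [[0,0,0.001,0,0,0,1],[0,0,0.0015,0,0,0,1],[0,0,0.0015,0,0,0,0.4],[0,0,0.0015,0,0,0,0.2],[0,0,0.0015,0,0,0,0],[0,0,0.0015,0,0,0,0],[0,0,0.0015,0,0,0,0]]}}

```text
t: 26.08
eef_pos: [0.4928, -0.0298, 0.0303]
tool_rot: [-0.0, 0.817, 0.577, -0.0]
contact_force: [-0.5, 0.3, 0.4]
gripper_width: 0.502
```

```bash
python3 - <<'E'
from h import *
o=bot.get_obs();p=o["eef_pos"];print(o["t"],p,o["contact_force"].round(2),o["gripper_width"])
w=cam("wrist");cv2.imwrite("pics/w24.png",w["color"][:,:,::-1])
E
```

```text
26.0833 [ 0.49284918 -0.02980685  0.03026158] [-0.49  0.33  0.42] 0.501846388522766
```

View pics/w24.png

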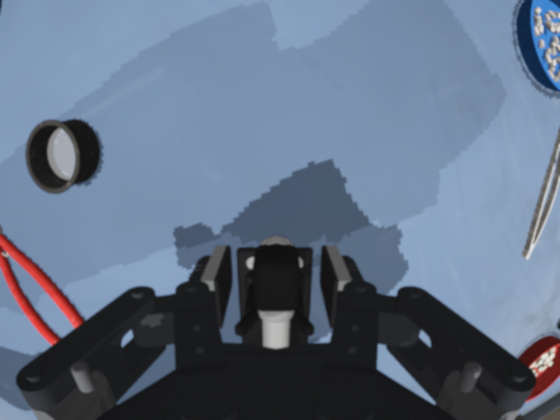

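Released and clear on both sides; rise straight up, then step back along the gauge for a look.

{"method": "step_arm", "body": {"increments": [[0,0,0.01,0,0,0,0],[0,0,0.03,0,0,0,0],[0,0,0.06,0,0,0,0],[0,0,0.09,0,0,0,0],[-0.01,-0.03,0.12,0,0,0,0],[-0.02,-0.055,0.13,0,0,0,0],[-0.022,-0.062,0.13,0,0,0,0],[-0.022,-0.062,0.13,0,0,0,0],[-0.022,-0.062,0.13,0,0,0,0]]}}

```text
t: 26.88
eef_pos: [0.4706, -0.0916, 0.1604]
tool_rot: [-0.0, 0.817, 0.576, 0.0]
contact_force: [0.8, 0.5, 0.5]
gripper_width: 0.496
```

```bash
python3 - <<'E'
from h import *
o=bot.get_obs();p=o["eef_pos"];print(o["t"],p,o["contact_force"].round(2),o["gripper_width"])
w=places("wrist",["gauge_head","rod_end","rest"]);cv2.imwrite("pics/w25.png",cv2.resize(w["color"][80:300,180:380][:,:,::-1],None,fx=2.7,fy=2.7,interpolation=cv2.INTER_CUBIC))
a=cam("scene")["color"]
cv2.imwrite("pics/s25.png",cv2.resize(a[140:380,180:400][:,:,::-1],None,fx=2.5,fy=2.5,interpolation=cv2.INTER_CUBIC))
E
```

```text
26.8833 [ 0.47061443 -0.09162026  0.16042539] [0.76 0.49 0.52] 0.4962380587829408
wrist gauge_head [275.  115.9] 0.68 [ 0.4925 -0.0265]
wrist rod_end [272.9 268.9] 0.76 [ 0.4465 -0.1502]
wrist rod_end [275.7 115.8] 0.62 [ 0.4931 -0.0265]
wrist rod_end [455.    2.5] 0.46 [0.6802 0.027 ]
wrist rest [270.1 173.9] 0.56 [ 0.4696 -0.0768]
```

View pics/w25.png

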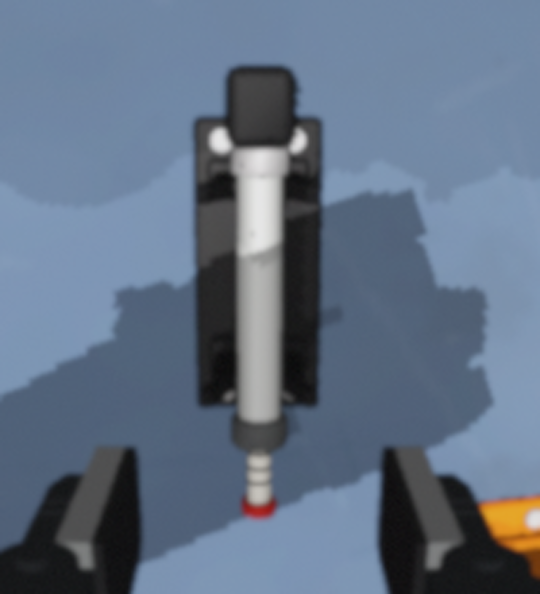

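View pics/s25.png

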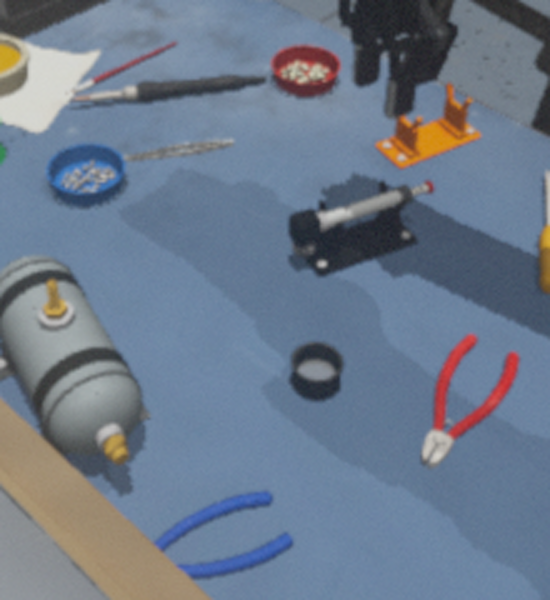

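```bash
python3 - <<'E'
from station import bot
o=bot.get_obs();print(o["t"],abs(o["joint_vel"]).max());print(bot.hand_in())
E
```

```text
27.1333 0.00400828666995042
the job is handed in; nothing more can be done
None
```

I checked the receiver's air charge and handed the job in at 27 s of the 64 s allowed. No verdict is reported.

- **Rod home:** I pushed the red button until the collar stopped against the fork, feeling about 7.5 N. The camera then showed the rod home.
- **Pressing on the stem:** The valve pushed back with a steady force of about 6 N. The chuck then stopped hard on the rim, and I held it there for about 3.7 s. The wrist sensor read about 14 N, or about 15 N on the receiver counting the gauge's weight. There was a small sideways force of 2–4 N. Two pictures 1.7 s apart showed the rod out and no longer moving.
- **Back in the rest:** I lowered the gauge into the forks, pressing about 7 N on contact, let go and backed off. The last pictures show:
  - It lies chuck down along the rest, about 56 mm from the rest's middle by my calculation.
  - Its rod is out about 15 mm by eye, so you can read it.
  - The gripper is clear, and the red and blue dishes, the loupe and the pliers look unmoved.

**Check that disagreed:** before I lowered the gauge, the wrist and scene cameras differed by 2–3 mm along the gauge on where the stem was. I went in between the two and felt the way down. The chuck seated about where I expected the rim.

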